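# Comb the stir bars into the grooves of the draining tray

### The arm

A 7-joint arm with a two-finger parallel gripper is mounted at the origin on a cart in front of the work surface, level with it; the furniture and walls round the work are solid. World frame = base frame: x ahead of the robot, y to its left, z up, the work surface at z = 0. Lengths are in m, angles in rad, forces in N, time in s.
With the tool pointing down it reaches from about 0.4 to 0.9 m from the base axis. Payload 5.5 kg.
Tool frame: the origin (TCP) lies midway between the tips of the shut fingers; the grasp point (between the pads) lies 19 mm behind it; z points along the fingers, y is the line along which they close (so a half turn about z gives the same grasp; the last joint's range is limited). The gripper opens to 85 mm and grips with 20 to 120 N. Pads are 22 mm wide; open, the fingers measure 114 mm over their backs; the gripper's body (76 mm by 85 mm) begins 54 mm behind the grasp point. The pads swing forward as they close: fully open they stand 13 mm farther back than shut.
Start: joints at [1.58, 0.501, -0.427, 1.55, 0.221, 1.138, -0.21], TCP at [0.163, -0.629, 0.231] pointing down, gripper open.
Joint ranges: [-2.88, 2.88], [-0.31, 2.03], [-1.54, 1.56], [0.2, 2.42], [-1.41, 4.55], [0.19, 2.02], [-2.57, 2.57]. Speed limits (rad/s): [2.57, 2.57, 3.14, 3.14, 3.14, 3.14, 3.14].

### API

Orientations are given as a unit quaternion [x, y, z, w].
In Python, from workcell import get_obs, read_camera, camera_params, job, boxes_of, masks_of, pinpoint gives the robot as it stands.
- The arm moves only by the shell command python3 -m inch 'ROWS'. ROWS is JSON, one flat list of numbers, 7 for each row, row after row: the shift along the world's x, y, z scaled (see below), then the turn, a rotation vector about the world's x, y, z scaled (see below), then the closure, from 0 (fully open) to 1 (shut). In form: [dx, dy, dz, wx, wy, wz, grip, dx, dy, dz, wx, wy, wz, grip, ...]. A call has 1 to 8 rows; each row shifts and turns the commanded pose from where the row before left it; what a row does not reach is not made up. The controller multiplies each number of a shift by 0.04 m and each number of a turn by 8 degrees. A row lasts 1/10 s, in which the tool goes at most 50 mm and 8.59 degrees, less where a joint would pass 70% of its speed; a pose out of reach is approached as far as the arm can. A call with a number of a shift or a turn outside -1 to 1 is refused whole. A call with a gripper value outside its range is refused whole. The fingers move at their own pace and stop on an object; the grip force is fixed at half the most. Time passes only in rows, so rows that do not move let the fingers close. It gives the time, the measured TCP pose, the force, the opening and the grip force at its end, in the units of the state.
- get_obs(): the state, without advancing time (a new reading comes with each control period).
- read_camera(name): name is "scene" or "top" or "wrist"; returns (picture, depth): 384x512x3 uint8, red, green, blue; 384x512 float32, m along the optical axis (not along the pixel's ray), 0 where there is no reading.
- camera_params(name): a dict with "vertical_fov" (degrees; the focal length in pixels is half the picture's height over the tangent of half this angle, whatever the lens; pixels are square), "cx", "cy" (the principal point, pixels), "T" (4x4, takes a point from camera to world coordinates). Camera axes: x right, y down, z forward; pixel columns grow to the right and rows downward; lengths in m; the calibration is good to about 2 mm. A picture is of the moment at which its call begins: read the wrist's pose just before it. camera_params takes no time and is no camera call; for the wrist camera it gives the pose at the moment of the call.
- job.sign_off(): hands the job in; it is judged then, once.
Trained networks look in the newest picture that a camera, given by its name, has taken for a name from the list of things; names that differ only in an ending like _2 or _b are one class to them, and where a whole thing is asked for, a point or a joint stands for the part that bears it (a point fixed in the world has none). Each returns a list of dicts, best first, with "conf" (0 to 1); they miss things now and then, are a little off and sometimes report something else, mostly with a low value. They report only what shows in the picture. A call takes as long as a camera call. They do not tell look-alikes from the thing itself.
- boxes_of(camera, name): "xyz" ([x, y, z] in m, in world coordinates, good to about 4 mm: the middle of the surface that is visible of it).
- masks_of(camera, name): "pixels" (384x512 bool, what is visible of it).
- pinpoint(camera, name): "xyz" ([x, y, z] in m, in world coordinates, good to about 4 mm: a listed point, or the origin of a listed thing).
The state is a dict: "time_s": time; "qpos": joint angles; "dq": joint speeds; "joint_efforts": joint torques, N m; "position": TCP position; "orientation": TCP orientation; "wrist_force": force on the tool from outside, world axes, zero at the start; "torque": the same for the moment, N m; "gripper_width": opening from 0.0 (shut) to 1.0 (fully open); "grip_force": force on a finger pad.
Only numpy, scipy, OpenCV 4.12 (cv2) and the standard library are available. Lean on these libraries where they do the work, as an engineer would, in place of code of your own. Each camera call takes 0.05 s, during which the arm holds its last target. There are 200 camera calls.

### The job

Take the rake from its white rest and comb it through the ribbed draining tray, so that both white stir bars, which lie askew across the ribs, settle down into grooves, parallel to the ribs. Move the bars with the rake only, not with the fingers, then set the rake back in its rest as it was.

Things in the scene. Friction and masses are not known exactly. Their poses are not given: they have to be found in the camera images.
- tray: grey ribbed tray, fixed, 196 mm square, walls 24 mm high; origin: centre of its underside. Inside 182 x 182 mm, floor at z = 5 mm. Six round ribs, 3 mm high, 6 mm wide, run along its y axis at x = -65, -39, -13, 13, 39, 65 mm; the seven grooves between them and beside the walls take one bar each. A bar pushed along the tray's x by tines kept clear of the ribs (tips at z = 9 to 12 mm) rolls over them.
- bar_a: loose white PTFE stir bar (slippery, friction 0.15), 16 mm in diameter, 120 mm long, about 50 g; origin at its centre, long axis y. Starts lying on the ribs, 20 to 35 degrees askew, in the middle of the tray or a little to its -x side (centre at tray x = -28 to -8 mm). Its centre is 16 mm above the tray's origin on the ribs, 13 mm down in a groove.
- bar_b: second loose white stir bar, the same as bar_a; starts on the tray's +x half (centre at tray x = 35 to 50 mm), askew the same way as bar_a, not touching it. A row of tines swept from tray x = -77 to 40 mm (between the walls, square to the ribs) pushes bar_a and, ahead of it, bar_b into the last two grooves on the +x side.
- rake: rake, 160 g. Origin: grasp point of its black upright grip, 18 mm thick in x, 40 wide in y, from z = -35 to 25 mm. Below: steel crossbar along y, 14 x 176 mm, z = -35 to -49; five 8 mm tines 28 mm apart along y, tips at z = -85. Starts upright, bar ends in 23 mm wide flared notches on the rest's two posts (80 mm either side in y); lift 70 mm to clear. Goes back where it started.
There are look-alikes about, which are no part of the job. Leave any brown or orange look-alike of the bar_b alone.

How it is judged:
By the outcome, as a careful person would: the job done as asked, in the order asked, and still so for the second after the job is handed in, with the robot touching nothing.
It also fails if it takes over 53 s, if anything falls off the work surface, if the arm or the gripper's body presses on something with over 40 N, if the wrist force passes 120 N, or if a joint passes its speed limit or range.

## Working session

There is one attempt and no reset: what is moved stays moved. The work goes in short steps, Python scripts to look and compute and a shell command to move; the robot and the scene stay as the last step left them, time stands still between calls to the robot, and variables do not carry over. Pictures are saved under pics/ and viewed, at most 10 in all, crops included, and the job is handed in when it is done.

```bash
mkdir -p pics
cat > h.py <<'E'
import numpy as np, cv2
from workcell import *
def px2w(cam,depth,uv,T=None):
    p=camera_params(cam); f=depth.shape[0]/2/np.tan(np.radians(p["vertical_fov"])/2)
    T=np.array(p["T"]) if T is None else T
    uv=np.atleast_2d(uv).astype(int); d=depth[uv[:,1],uv[:,0]]
    P=np.c_[(uv[:,0]-p["cx"])/f*d,(uv[:,1]-p["cy"])/f*d,d,np.ones(len(d))]
    return (P@T.T)[:,:3]
E
python3 - <<'E'
from h import *
o=get_obs(); print(o["time_s"],o["position"],o["orientation"],o["gripper_width"])
for c in ["top","scene"]:
    im,d=read_camera(c); cv2.imwrite(f"pics/{c}0.png",im[:,:,::-1]); np.save(f"{c}_d.npy",d); np.save(f"{c}_im.npy",im)
    p=camera_params(c); print(c,p["vertical_fov"],np.round(p["T"],3).tolist())
    for n in ["tray","bar_a","rake"]:
        ms=masks_of(c,n)
        for m in ms:
            if m["conf"]<.3: continue
            v,u=np.nonzero(m["pixels"]); ok=d[v,u]>0; P=px2w(c,d,np.c_[u,v][ok])
            q=P[:,:2]-np.median(P[:,:2],0); w,V=np.linalg.eigh(np.cov(q.T))
            print(c,n,round(m["conf"],2),"px",int(u.mean()),int(v.mean()),"n",len(u),"med",np.median(P,0).round(4),"mean",P.mean(0).round(4),"axis",np.degrees(np.arctan2(V[1,1],V[0,1])).round(1),"rgb",im[v,u].mean(0).astype(int))
E
```

```text
0.0 [ 0.16299295 -0.62850178  0.23025677] [ 9.91950762e-01  1.26620371e-01 -9.57943307e-05 -9.78628798e-04] 1.0016643628207382
top 54.78629330856358 [[0.119, -0.972, 0.2, 0.325], [-0.993, -0.116, 0.029, 0.046], [-0.005, -0.202, -0.979, 0.902], [0.0, 0.0, 0.0, 1.0]]
top tray 0.93 px 238 161 n 6114 med [0.576  0.1196 0.006 ] mean [0.5773 0.1199 0.0097] axis 177.0 rgb [117 110 108]
top bar_a 0.88 px 236 167 n 319 med [0.5578 0.1239 0.022 ] mean [0.5581 0.1228 0.0208] axis 112.3 rgb [155 152 143]
top bar_a 0.58 px 238 146 n 303 med [0.6135 0.1232 0.0218] mean [0.6137 0.1238 0.0211] axis 106.1 rgb [156 153 145]
top bar_a 0.58 px 134 195 n 298 med [0.4594 0.3612 0.0144] mean [0.46   0.3613 0.014 ] axis -155.9 rgb [84 54 36]
top bar_a 0.55 px 331 155 n 287 med [ 0.6181 -0.1071  0.0141] mean [ 0.6178 -0.1075  0.0137] axis -144.3 rgb [92 60 41]
top rake 0.85 px 397 212 n 496 med [ 0.4792 -0.2453  0.067 ] mean [ 0.481  -0.2519  0.0874] axis 106.6 rgb [73 76 78]
scene 56.692453221675436 [[-0.851, -0.26, 0.456, 0.036], [-0.525, 0.433, -0.733, 0.818], [-0.007, -0.863, -0.505, 0.631], [0.0, 0.0, 0.0, 1.0]]
scene tray 0.94 px 229 223 n 2966 med [0.5738 0.1311 0.0088] mean [0.5765 0.1289 0.0128] axis 165.3 rgb [114 109 109]
scene bar_a 0.88 px 209 288 n 337 med [0.4577 0.3709 0.0152] mean [0.4577 0.3711 0.0143] axis -156.0 rgb [108  67  39]
scene bar_a 0.72 px 218 218 n 140 med [0.6095 0.1396 0.0235] mean [0.6096 0.1375 0.0228] axis 105.2 rgb [194 190 178]
scene bar_a 0.45 px 314 215 n 163 med [ 0.3734 -0.0358  0.0145] mean [ 0.3752 -0.0377  0.0121] axis 133.4 rgb [193 114  45]
scene bar_a 0.42 px 258 186 n 150 med [ 0.6218 -0.0969  0.0137] mean [ 0.6191 -0.0987  0.0124] axis -144.7 rgb [111  75  50]
scene rake 0.6 px 312 163 n 203 med [ 0.4782 -0.2379  0.0732] mean [ 0.4823 -0.2466  0.0773] axis 109.6 rgb [82 83 84]
```

View pics/top0.png

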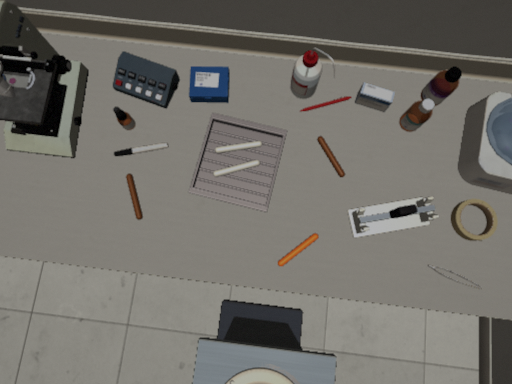

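View pics/scene0.png

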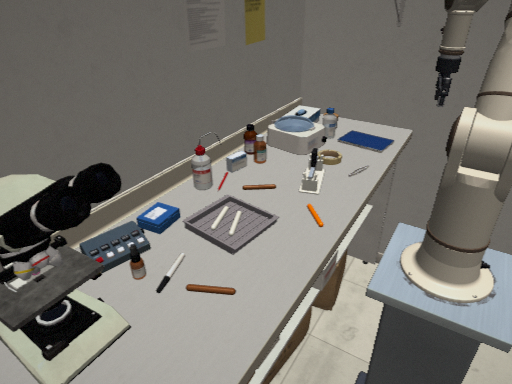

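Candidates for the stir bars: whites at top (236,167) = bar_a and (238,146) = bar_b, both in the tray. Browns at (134,195) and (331,155) and the orange one at (298,250) are look-alikes. The rake is in its rest at (400,213). Next I'll confirm this in one enlarged crop and measure the tray and rake poses.

Run:
```python
from h import *
im=np.load("top_im.npy"); d=np.load("top_d.npy")
a=cv2.resize(im[100:225,180:300],None,fx=3.2,fy=3.2,interpolation=cv2.INTER_CUBIC); b=cv2.resize(im[180:255,335:455],(384,240),interpolation=cv2.INTER_CUBIC)
b=cv2.copyMakeBorder(b,0,a.shape[0]-240,0,0,cv2.BORDER_CONSTANT)
cv2.imwrite("pics/crop1.png",np.hstack([a,b])[:,:,::-1])
read_camera("top")
m=masks_of("top","tray")[0]["pixels"]
v,u=np.nonzero(m); P=px2w("top",d,np.c_[u,v]); R=P[(P[:,2]>.017)]
k=cv2.minAreaRect(P[:,:2].astype(np.float32)*1000); print("tray all",k)
Q=P[P[:,2]>.020]; print(len(Q),"rim",cv2.minAreaRect(Q[:,:2].astype(np.float32)*1000))
vv,uu=np.mgrid[185:245,340:450]; P=px2w("top",d,np.c_[uu.ravel(),vv.ravel()])
col=im[vv.ravel(),uu.ravel()].astype(int).sum(1)
for lo,hi in [(.01,.03),(.03,.05),(.05,.062),(.062,.08),(.08,.1),(.1,.125),(.125,.16)]:
    S=P[(P[:,2]>lo)&(P[:,2]<hi)]
    if len(S)>4: print(lo,hi,len(S),"zmed",np.median(S[:,2]).round(4),"rect",[np.round(x,1) for x in cv2.minAreaRect(S[:,:2].astype(np.float32)*1000)], "mean",S.mean(0).round(4))
for c in ["rake","tray","bar_a"]: print(c,[(x["conf"],np.round(x["xyz"],4)) for x in pinpoint("top",c)])
```

```text
tray all ((515.9229736328125, 129.25253295898438), (207.45066833496094, 361.1036682128906), 83.68212127685547)
1437 rim ((510.75067138671875, 126.87410736083984), (200.0255584716797, 352.2352294921875), 83.93598937988281)
0.01 0.03 115 zmed 0.0194 rect [array([ 480.4, -258.8]), array([ 58.1, 170.6]), np.float64(17.1)] mean [ 0.4817 -0.2591  0.02  ]
0.03 0.05 171 zmed 0.0438 rect [array([ 483.9, -259.4]), array([ 51.2, 173.9]), np.float64(16.7)] mean [ 0.4826 -0.2604  0.0424]
0.05 0.062 165 zmed 0.0578 rect [array([ 483.2, -260.2]), array([ 49.8, 176. ]), np.float64(15.2)] mean [ 0.4817 -0.2548  0.0569]
0.062 0.08 373 zmed 0.0646 rect [array([ 484.3, -259.9]), array([ 49.6, 175.3]), np.float64(16.5)] mean [ 0.4828 -0.2542  0.066 ]
0.08 0.1 39 zmed 0.0904 rect [array([ 476.6, -255.2]), array([34.9, 14.6]), np.float64(75.0)] mean [ 0.4781 -0.2462  0.0912]
0.1 0.125 182 zmed 0.122 rect [array([ 484.1, -259.1]), array([18.1, 40.4]), np.float64(16.7)] mean [ 0.4827 -0.2567  0.1201]
0.125 0.16 10 zmed 0.1254 rect [array([ 483.4, -259.6]), array([ 8.9, 33.9]), np.float64(19.3)] mean [ 0.4833 -0.2611  0.1256]
rake [(0.32, array([0.6123, 0.1231, 0.0137]))]
tray [(0.9, array([ 0.5721,  0.1205, -0.0008]))]
bar_a [(0.68, array([0.6136, 0.1268, 0.0119])), (0.63, array([0.5562, 0.1266, 0.0171])), (0.62, array([ 0.3796, -0.0501,  0.0128])), (0.54, array([0.4575, 0.363 , 0.0082])), (0.5, array([ 0.6206, -0.1059,  0.0093]))]
```

View pics/crop1.png

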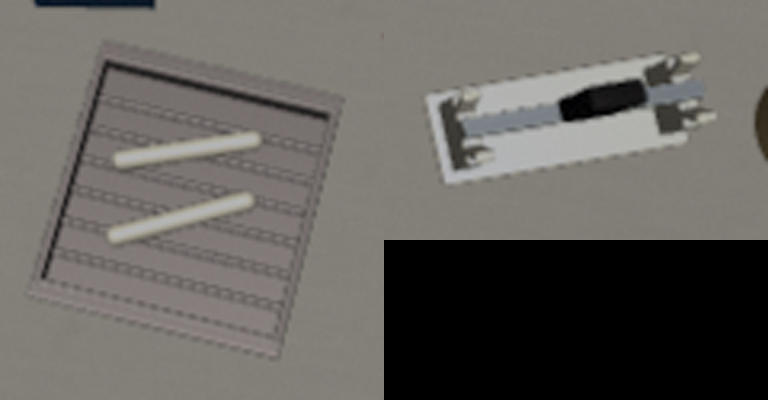

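The crop shows both white bars in the tray, tilted about 25° to the ribs. The rake sits upright in its rest with the black grip at its centre. Moving above the rake while turning the tool +92°.

```bash
python3 -m inch '[0.67,0.77,0,0,0,0.96,0, 0.67,0.77,0,0,0,0.96,0, 0.67,0.77,0,0,0,0.96,0, 0.67,0.77,0,0,0,0.96,0, 0.67,0.77,0,0,0,0.96,0, 0.67,0.77,0,0,0,0.96,0, 0.67,0.77,0,0,0,0.96,0, 0.67,0.77,0,0,0,0.96,0]'
python3 -m inch '[0.67,0.77,0,0,0,0.96,0, 0.67,0.77,0,0,0,0.96,0, 0.67,0.77,0,0,0,0.96,0, 0.67,0.77,0,0,0,0.96,0, 0,0,0,0,0,0,0,0,0,0,0,0,0,0]'
python3 - <<'E'
from h import *
from scipy.spatial.transform import Rotation as R
o=get_obs(); t=R.from_quat(o["orientation"]).as_matrix(); print(o["position"],"z",t[:,2].round(4),"yaw_y",np.degrees(np.arctan2(t[1,1],t[0,1])),o["qpos"])
im,d=read_camera("wrist"); cv2.imwrite("pics/w1.png",im[:,:,::-1])
vv,uu=np.mgrid[0:384,0:512]; ok=d.ravel()>0; P=px2w("wrist",d,np.c_[uu.ravel(),vv.ravel()][ok])
n=(np.hypot(P[:,0]-.484,P[:,1]+.26)<.04)
for lo,hi in [(.115,.135)]:
    S=P[n&(P[:,2]>lo)&(P[:,2]<hi)]; print(len(S))
    if len(S)>4: print(np.median(S[:,2]),cv2.minAreaRect(S[:,:2].astype(np.float32)*1000))
n=(np.hypot(P[:,0]-.484,P[:,1]+.26)<.12)
S=P[n&(P[:,2]>.058)&(P[:,2]<.068)]; print("bar",len(S),np.median(S[:,2]) if len(S) else 0,cv2.minAreaRect(S[:,:2].astype(np.float32)*1000) if len(S) else 0)
# tray from the top picture
d=np.load("top_d.npy"); vv,uu=np.mgrid[100:225,180:300]; P=px2w("top",d,np.c_[uu.ravel(),vv.ravel()])
for zl in (.012,.016,.020):
    M=((P[:,2]>zl)&(P[:,2]<.03)).reshape(vv.shape).astype(np.uint8); n,L,st,_=cv2.connectedComponentsWithStats(M)
    k=1+np.argmax(st[1:,4]); S=P[(L==k).ravel()]; print("tray",zl,len(S),cv2.minAreaRect(S[:,:2].astype(np.float32)*1000))
E
```

```text
time_s: 1.45
position: [0.3785, -0.3816, 0.2317]
orientation: [0.786, 0.618, -0.0, 0.0]
wrist_force: [0.2, -1.0, -0.2]
gripper_width: 0.996
grip_force: 0.0
time_s: 2.05
position: [0.4855, -0.2585, 0.2314]
orientation: [0.596, 0.803, 0.0, 0.0]
wrist_force: [-0.1, -0.2, -0.2]
gripper_width: 0.999
grip_force: 0.0
[ 0.48552931 -0.25847495  0.23143607] z [ 3.e-04  1.e-04 -1.e+00] yaw_y 16.82364938744162 [ 1.16113012  0.4317977  -0.9169427   1.79355798  0.38073799  1.10496937
  0.40701752]
978
0.12299269666486629 ((480.9721374511719, -260.4204406738281), (17.86427879333496, 39.263511657714844), 17.033693313598633)
bar 1829 0.06328767470489888 ((481.5414123535156, -260.8269958496094), (46.844905853271484, 174.92994689941406), 15.704391479492188)
tray 0.012 1561 ((577.6978149414062, 119.77811431884766), (196.4056396484375, 214.78622436523438), 82.48697662353516)
tray 0.016 1489 ((577.6607055664062, 119.97476196289062), (195.9456329345703, 214.9386444091797), 82.58081817626953)
tray 0.02 1399 ((577.3944702148438, 119.86214447021484), (195.65277099609375, 214.4414520263672), 82.58134460449219)
```

View pics/w1.png

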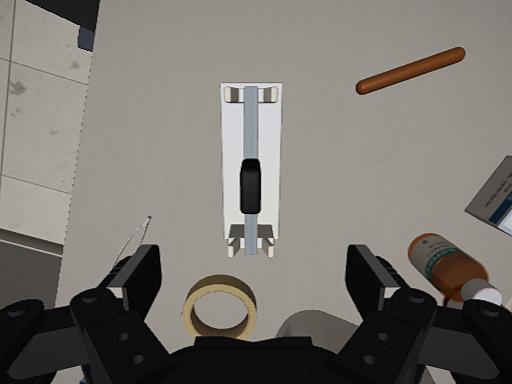

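The wrist view shows the rake centred between the fingers, with the grip at (250,187). Going down and grasping.

```bash
python3 -m inch '[-0.08,-0.04,-0.76,0,0,0,0, 0,0,-0.76,0,0,0,0, 0,0,-0.76,0,0,0,0, 0,0,-0.76,0,0,0,0, 0,0,-0.76,0,0,0,0, 0,0,0,0,0,0,0, 0,0,0,0,0,0,0.5, 0,0,0,0,0,0,0.8]'
python3 -m inch '[0,0,0,0,0,0,1,0,0,0,0,0,0,1,0,0,0,0,0,0,1,0,0,0,0,0,0,1,0,0,0,0,0,0,1]'
python3 - <<'E'
from h import *
# tray: fit edges of a 196 square via mask rim points, project onto assumed yaw
d=np.load("top_d.npy"); vv,uu=np.mgrid[100:225,180:300]; P=px2w("top",d,np.c_[uu.ravel(),vv.ravel()])
M=((P[:,2]>.0215)&(P[:,2]<.027)).reshape(vv.shape).astype(np.uint8); n,L,st,_=cv2.connectedComponentsWithStats(M)
for k in range(1,n):
    if st[k,4]>30: S=P[(L==k).ravel()]; print(st[k],cv2.minAreaRect(S[:,:2].astype(np.float32)*1000), S.mean(0))
im=np.load("top_im.npy"); p=camera_params("top"); T=np.array(p["T"]); f=192/np.tan(np.radians(p["vertical_fov"])/2)
c=np.array([[105,42],[343,98],[278,357],[28,293]])/3.2+[180,100]
W=[]
for u,v in c:
    r=T[:3,:3]@[(u-p["cx"])/f,(v-p["cy"])/f,1]; s=(.022-T[2,3])/r[2]; W.append((T[:3,3]+s*r)[:2])
W=np.array(W); print(W.round(4),W.mean(0)); e=np.diff(np.r_[W,W[:1]],axis=0); print(np.hypot(*e.T),np.degrees(np.arctan2(e[:,1],e[:,0])))
E
```

```text
time_s: 2.9
position: [0.4825, -0.2623, 0.081]
orientation: [0.597, 0.802, 0.0, 0.001]
wrist_force: [0.2, 0.2, -0.0]
gripper_width: 0.689
grip_force: 0.0
time_s: 3.4
position: [0.4822, -0.2615, 0.0802]
orientation: [0.597, 0.802, -0.0, 0.001]
wrist_force: [-1.1, -0.1, 6.3]
gripper_width: 0.198
grip_force: 63.3
[   9   12   98  100 1239] ((577.365966796875, 119.67398071289062), (195.60585021972656, 214.15548706054688), 82.48697662353516) [0.57201367 0.1204429  0.02382191]
[ 36  41  46  10 158] ((614.9891357421875, 123.99583435058594), (12.611069679260254, 113.71517181396484), 15.66307258605957) [0.61476554 0.12387007 0.02318667]
[ 34  59  46  17 174] ((559.470458984375, 122.2901611328125), (13.201953887939453, 114.90943145751953), 22.674161911010742) [0.55908827 0.12349283 0.02335725]
[[0.6925 0.2   ]
 [0.668  0.008 ]
 [0.4584 0.0355]
 [0.4846 0.2292]] [0.57586923 0.11816955]
[0.19354114 0.21145099 0.19542563 0.21000387] [-97.28005171 172.51030794  82.29117195  -8.00381202]
```

Grasped, opening about 17 mm at 63 N. Lifting.

```bash
python3 -m inch '[0,0,0.3,0,0,0,1,0,0,0.4,0,0,0,1,0,0,0.5,0,0,0,1,0,0,0.6,0,0,0,1,0,0,0.6,0,0,0,1,0,0,0.6,0,0,0,1,0,0,0.6,0,0,0,1,0,0,0,0,0,0,1]'
python3 - <<'E'
from h import *
im,d=read_camera("wrist"); cv2.imwrite("pics/w2.png",im[:,:,::-1])
im,d=read_camera("scene"); 
print(get_obs()["position"],get_obs()["wrist_force"],get_obs()["torque"])
E
```

```text
time_s: 4.2
position: [0.4839, -0.2616, 0.2275]
orientation: [0.597, 0.802, 0.0, 0.003]
wrist_force: [-0.2, -0.6, -1.7]
gripper_width: 0.208
grip_force: 62.3
[ 0.48163399 -0.26129277  0.22399512] [-1.22087947  0.35059289 -1.84408814] [ 0.01137861 -0.01790624 -0.04377347]
```

View pics/w2.png

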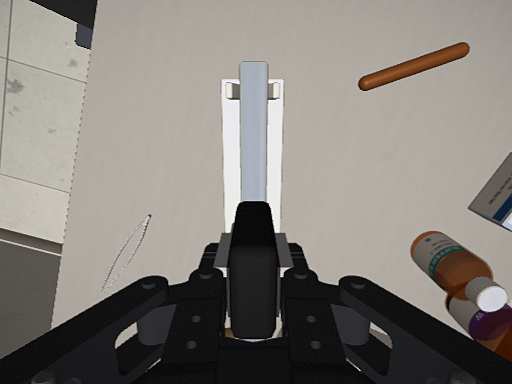

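The rake is held straight and clear of the rest. Moving to a viewpoint beside the tray's −x edge while turning the rake to the tray's yaw.

```bash
python3 -m inch '[-0.07,1,0,0,0,-0.38,1,-0.07,1,0,0,0,-0.38,1,-0.07,1,0,0,0,-0.38,1,-0.07,1,0,0,0,-0.38,1,-0.07,1,0,0,0,-0.38,1,-0.07,1,0,0,0,-0.38,1,-0.07,1,0,0,0,-0.38,1,-0.07,1,0,0,0,-0.38,1]'
python3 -m inch '[0,0,0,0,0,0,1,0,0,0,0,0,0,1]'
python3 - <<'E'
from h import *
from scipy.spatial.transform import Rotation as R
from scipy.optimize import minimize
o=get_obs(); t=R.from_quat(o["orientation"]).as_matrix(); print(o["position"],"yaw_y",np.degrees(np.arctan2(t[1,1],t[0,1])),"z",t[:,2].round(3))
im,d=read_camera("wrist"); cv2.imwrite("pics/w3.png",im[:,:,::-1])
vv,uu=np.mgrid[0:384,0:512]; ok=d.ravel()>0; P=px2w("wrist",d,np.c_[uu.ravel(),vv.ravel()][ok])
S=P[(P[:,2]>.0195)&(P[:,2]<.028)&(abs(P[:,0]-.575)<.14)&(abs(P[:,1]-.12)<.14)]
# fit square annulus 182..196
def cost(q):
    c,s=np.cos(q[2]),np.sin(q[2]); a=S[:,:2]-q[:2]; r=np.maximum(abs(a@[c,s]),abs(a@[-s,c]))
    return np.minimum(abs(r-.0945),.012).mean()
best=min((minimize(cost,[x,y,w],method="Nelder-Mead",options=dict(initial_simplex=[[x,y,w],[x+.005,y,w],[x,y+.005,w],[x,y,w+.03]])) for x in(.568,.575,.58) for y in(.117,.122) for w in(-.13,-.1)),key=lambda r:r.fun)
print("tray",best.x,np.degrees(best.x[2]),best.fun,len(S))
q=best.x;c,s=np.cos(q[2]),np.sin(q[2]); p=o["position"][:2]-q[:2]; print("TCP in tray frame",p@[c,s],p@[-s,c])
for m in masks_of("wrist","bar_a"):
    v,u=np.nonzero(m["pixels"]); B=px2w("wrist",d,np.c_[u,v]); k=cv2.minAreaRect(B[:,:2].astype(np.float32)*1000)
    a=np.array(k[0])/1000-q[:2]; print(round(m["conf"],2),int(u.mean()),int(v.mean()),np.round(k[0],1),np.round(k[1],1),k[2],"tray xy",(a@[c,s]).round(4),(a@[-s,c]).round(4))
E
```

```text
time_s: 5.1
position: [0.4578, 0.0601, 0.2222]
orientation: [0.753, 0.658, -0.001, -0.001]
wrist_force: [1.5, -0.5, -1.4]
gripper_width: 0.202
grip_force: 62.2
time_s: 5.3
position: [0.4581, 0.0598, 0.2224]
orientation: [0.751, 0.66, -0.001, -0.001]
wrist_force: [0.2, -0.7, -1.6]
gripper_width: 0.205
grip_force: 62.2
[0.45807968 0.05981137 0.22243512] yaw_y -7.392845303865658 z [-0.002 -0.    -1.   ]
tray [ 0.57653712  0.11729478 -0.11584014] -6.637150843430864 0.006454096575691698 9079
TCP in tray frame -0.11101953646043822 -0.0707896139768571
0.96 406 268 [545.1  -7.8] [ 77.8 299.7] 44.58103561401367 tray xy -0.0168 -0.1279
0.81 336 96 [543.9 130.2] [ 82.6 128.5] 60.299766540527344 tray xy -0.0339 0.0091
0.66 181 244 [395.3  49. ] [204.  57.] 62.338706970214844 tray xy -0.1722 -0.0888
0.56 388 87 [570.2 138.8] [ 97.2 182.3] 68.91788482666016 tray xy -0.0088 0.0206
```

View pics/w3.png

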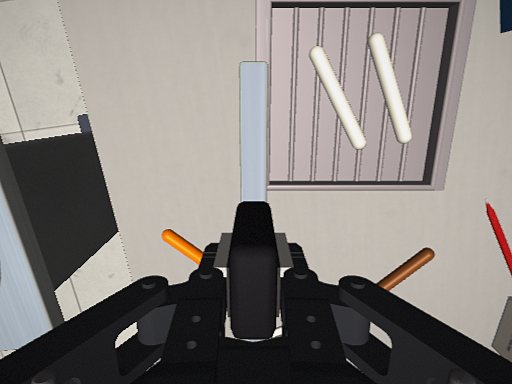

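The picture shows the tray at upper right, with the bars at (338,97) and (390,88), the rake parallel to the ribs and the left wall at column 262. Since the rim fit was poor, I'll take profiles across the walls and ribs instead.

Run:
```python
from h import *
im,d=read_camera("wrist"); p=camera_params("wrist"); T=np.array(p["T"])
w=np.radians(-7.4); c,s=np.cos(w),np.sin(w); q=np.array([.574,.119])
def prof(uv):
    P=px2w("wrist",d,uv); a=P[:,:2]-q; return np.c_[a@[c,s],a@[-s,c],P[:,2]]*1000
for v in (60,168):
    u=np.arange(252,300) ; X=prof(np.c_[u,u*0+v]); print(v,[(int(a),int(b[0]),round(float(b[2]))) for a,b in zip(u,X)])
    u=np.arange(425,470) ; X=prof(np.c_[u,u*0+v]); print(v,[(int(a),int(b[0]),round(float(b[2]))) for a,b in zip(u,X)])
for u in (285,430):
    v=np.arange(172,196); X=prof(np.c_[v*0+u,v]); print(u,[(int(a),int(b[1]),round(float(b[2]))) for a,b in zip(v,X)])
```

```text
60 [(252, -107, -1), (253, -106, 0), (254, -105, 25), (255, -104, 24), (256, -103, 23), (257, -102, 23), (258, -101, 25), (259, -100, 23), (260, -99, 23), (261, -98, 24), (262, -97, 25), (263, -96, 24), (264, -95, 24), (265, -94, 24), (266, -93, 24), (267, -92, 23), (268, -91, 23), (269, -89, 4), (270, -88, 5), (271, -87, 6), (272, -86, 4), (273, -84, 3), (274, -84, 7), (275, -82, 5), (276, -81, 4), (277, -80, 5), (278, -79, 5), (279, -78, 5), (280, -77, 5), (281, -76, 5), (282, -75, 6), (283, -74, 4), (284, -73, 6), (285, -72, 5), (286, -71, 5), (287, -70, 5), (288, -68, 5), (289, -67, 5), (290, -66, 6), (291, -65, 7), (292, -65, 9), (293, -63, 6), (294, -62, 6), (295, -61, 5), (296, -60, 6), (297, -59, 5), (298, -58, 4), (299, -57, 5)]
60 [(425, 78, 3), (426, 79, 3), (427, 79, 5), (428, 80, 5), (429, 81, 6), (430, 83, 5), (431, 83, 5), (432, 85, 4), (433, 86, 3), (434, 86, 5), (435, 88, 4), (436, 88, 6), (437, 90, 5), (438, 92, 4), (439, 91, 7), (440, 92, 8), (441, 91, 11), (442, 91, 13), (443, 91, 14), (444, 91, 15), (445, 91, 18), (446, 91, 20), (447, 92, 20), (448, 92, 22), (449
[... 1860 characters left out ...]
, 5), (177, -88, 4), (178, -89, 6), (179, -90, 7), (180, -89, 13), (181, -89, 19), (182, -90, 21), (183, -91, 21), (184, -91, 24), (185, -93, 23), (186, -94, 23), (187, -95, 23), (188, -102, 0), (189, -104, 0), (190, -105, 0), (191, -106, -1), (192, -108, -1), (193, -109, -1), (194, -110, 0), (195, -111, -1)]
430 [(172, -79, 21), (173, -80, 22), (174, -81, 22), (175, -82, 22), (176, -83, 23), (177, -84, 22), (178, -85, 23), (179, -87, 23), (180, -88, 22), (181, -89, 23), (182, -90, 24), (183, -91, 23), (184, -92, 23), (185, -93, 24), (186, -94, 24), (187, -96, 23), (188, -103, 0), (189, -104, 0), (190, -106, 0), (191, -107, 0), (192, -108, -1), (193, -109, 0), (194, -111, 0), (195, -112, 0)]
```

The inner walls and the first rib match the tray at (0.574, 0.119), yaw −7.4°, to within about 1 mm. The crossbar top sits at TCP −16.5 mm, which puts the tips at TCP −66 mm. Moving to the entry at tray x = −78.

```bash
python3 -m inch '[0.32,0.577,0,0,0,0,1,0.32,0.577,0,0,0,0,1,0.32,0.577,0,0,0,0,1,0,0,0,0,0,0,1,0,0,-0.6,0,0,0,1,0,0,-0.6,0,0,0,1,0,0,-0.6,0,0,0,1,0,0,-0.6,0,0,0,1]'
python3 -m inch '[0,0,0,0,0,0,1,0,0,0,0,0,0,1]'
python3 - <<'E'
from h import *
from scipy.spatial.transform import Rotation as R
o=get_obs(); t=R.from_quat(o["orientation"]).as_matrix(); print(o["position"],"yaw_y",np.degrees(np.arctan2(t[1,1],t[0,1])),"z",t[:,2].round(3))
w=np.radians(-7.4); c,s=np.cos(w),np.sin(w); p=o["position"][:2]-[.574,.119]; print(p@[c,s],p@[-s,c])
E
```

```text
time_s: 6.25
position: [0.4976, 0.1257, 0.1259]
orientation: [0.753, 0.657, -0.001, 0.0]
wrist_force: [0.2, -0.8, -1.4]
gripper_width: 0.204
grip_force: 62.3
time_s: 6.45
position: [0.4975, 0.1269, 0.1272]
orientation: [0.753, 0.658, -0.001, -0.0]
wrist_force: [0.6, 0.3, -0.7]
gripper_width: 0.202
grip_force: 62.1
[0.4974506 0.1268751 0.1272294] yaw_y -7.704836635646403 z [-0.001 -0.    -1.   ]
-0.07692611359069085 -0.002049718928219536
```

```bash
python3 -m inch '[-0.03,0.03,-0.4,0,0,0.04,1,0,0,-0.4,0,0,0,1,0,0,-0.3,0,0,0,1,0,0,-0.15,0,0,0,1,0,0,0,0,0,0,1]'
python3 - <<'E'
from h import *
o=get_obs()
w=np.radians(-7.4); c,s=np.cos(w),np.sin(w); p=o["position"][:2]-[.574,.119]; print(p@[c,s],p@[-s,c],o["position"][2],o["wrist_force"],o["torque"])
E
```

```text
time_s: 6.95
position: [0.4956, 0.1292, 0.0761]
orientation: [0.751, 0.661, -0.001, -0.001]
wrist_force: [-1.0, -0.3, -1.1]
gripper_width: 0.204
grip_force: 62.3
-0.07910361679426296 1.5872774406628616e-05 0.07613980520241094 [-0.97242775 -0.33131843 -1.08762887] [-0.02446751  0.01236578 -0.00939433]
```

```bash
python3 -m inch '[0.12,-0.016,0.015,0,0,0,1,0.12,-0.016,0,0,0,0,1,0.12,-0.016,0,0,0,0,1,0.12,-0.016,0,0,0,0,1,0.12,-0.016,0,0,0,0,1,0.12,-0.016,0,0,0,0,1,0.12,-0.016,0,0,0,0,1,0.12,-0.016,0,0,0,0,1]'
python3 -m inch '[0.12,-0.016,0,0,0,0,1,0.12,-0.016,0,0,0,0,1,0.12,-0.016,0,0,0,0,1,0.12,-0.016,0,0,0,0,1,0.12,-0.016,0,0,0,0,1,0.12,-0.016,0,0,0,0,1,0.12,-0.016,0,0,0,0,1,0.12,-0.016,0,0,0,0,1]'
```

```text
time_s: 7.75
position: [0.5352, 0.1241, 0.0779]
orientation: [0.751, 0.661, 0.0, -0.0]
wrist_force: [-0.2, 0.1, -2.0]
gripper_width: 0.201
grip_force: 62.3
time_s: 8.55
position: [0.5731, 0.119, 0.0778]
orientation: [0.751, 0.661, -0.0, -0.0]
wrist_force: [-1.1, 0.6, -1.3]
gripper_width: 0.206
grip_force: 62.2
```

Run:
```python
from h import *
from scipy.spatial.transform import Rotation as R
o=get_obs(); t=R.from_quat(o["orientation"]).as_matrix()
w=np.radians(-7.4); c,s=np.cos(w),np.sin(w); p=o["position"][:2]-[.574,.119]; print(p@[c,s],p@[-s,c],o["position"][2],o["wrist_force"],o["torque"],np.degrees(np.arctan2(t[1,1],t[0,1])))
im,d=read_camera("wrist"); cv2.imwrite("pics/w4.png",im[:,:,::-1])
```

```text
-0.0008875626535603287 -7.115553945889947e-05 0.07776688504540812 [-1.08617712  0.60731549 -1.34428141] [0.0338614  0.22463307 0.0268436 ] -7.28779889951347
```

View pics/w4.png

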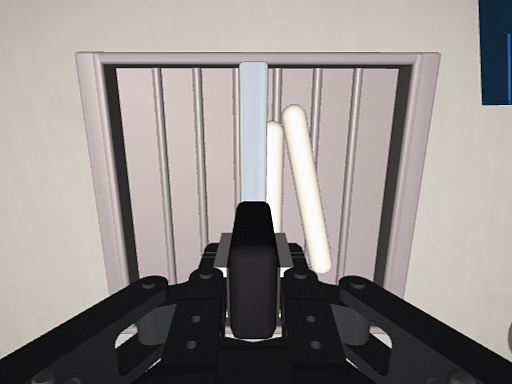

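The comb is working. bar_a now lies parallel against the tines (col 275), and bar_b (300,190) is starting to be straightened ahead of it. Continuing to tray x = 40.

```bash
python3 -m inch '[0.12,-0.016,0,0,0,0,1,0.12,-0.016,0,0,0,0,1,0.12,-0.016,0,0,0,0,1,0.12,-0.016,0,0,0,0,1,0.12,-0.016,0,0,0,0,1,0.12,-0.016,0,0,0,0,1,0.12,-0.016,0,0,0,0,1,0.12,-0.016,0,0,0,0,1]'
python3 -m inch '[0.05,-0.007,0,0,0,0,1,0,0,0,0,0,0,1,0,0,0,0,0,0,1]'
python3 - <<'E'
from h import *
o=get_obs()
w=np.radians(-7.4); c,s=np.cos(w),np.sin(w); p=o["position"][:2]-[.574,.119]; print(p@[c,s],p@[-s,c],o["position"][2],o["wrist_force"],o["torque"])
im,d=read_camera("wrist"); cv2.imwrite("pics/w5.png",im[:,:,::-1])
E
```

```text
time_s: 9.4
position: [0.6121, 0.1138, 0.0779]
orientation: [0.751, 0.661, 0.0, 0.0]
wrist_force: [-0.8, 0.8, -1.8]
gripper_width: 0.203
grip_force: 62.2
time_s: 9.7
position: [0.6136, 0.1137, 0.0779]
orientation: [0.751, 0.661, -0.0, -0.0]
wrist_force: [-0.2, -0.3, -2.5]
gripper_width: 0.203
grip_force: 62.1
0.039914010175792915 -0.00015354987006708257 0.07787313265566365 [-0.22391361 -0.34210311 -2.50184215] [-0.01906358  0.01370305 -0.00686917]
```

View pics/w5.png

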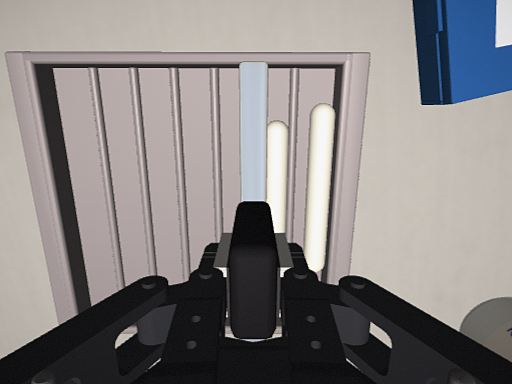

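Both bars look parallel to the ribs, on either side of the last rib (cols 278 and 320). Backing off slightly and lifting, then checking from above.

```bash
python3 -m inch '[-0.1,0.013,0,0,0,0,1,0,0,0.4,0,0,0,1,0,0,0.8,0,0,0,1,0,0,0.8,0,0,0,1,0,0,0.8,0,0,0,1,0,0,0.8,0,0,0,1,-0.6,-0.8,0,0,0,0,1,-0.6,-0.8,0,0,0,0,1]'
python3 -m inch '[-0.2,-0.95,0,0,0,0.375,1,-0.2,-0.95,0,0,0,0.375,1,-0.2,-0.95,0,0,0,0.375,1,-0.2,-0.95,0,0,0,0.375,1,-0.2,-0.95,0,0,0,0.375,1,-0.2,-0.95,0,0,0,0.375,1,-0.2,-0.95,0,0,0,0.375,1,-0.2,-0.95,0,0,0,0.375,1]'
python3 -m inch '[0,0,0,0,0,0,1,0,0,0,0,0,0,1]'
python3 - <<'E'
from h import *
from scipy.spatial.transform import Rotation as R
o=get_obs(); t=R.from_quat(o["orientation"]).as_matrix(); print(o["position"],"yaw_y",np.degrees(np.arctan2(t[1,1],t[0,1])))
print("to go units",(np.array([.4822,-.2612])-o["position"][:2])/.04)
im,d=read_camera("top"); cv2.imwrite("pics/t2.png",cv2.resize(im[100:225,180:300],None,fx=4,fy=4,interpolation=cv2.INTER_CUBIC)[:,:,::-1])
w=np.radians(-7.4); c,s=np.cos(w),np.sin(w)
for m in masks_of("top","bar_a"):
    v,u=np.nonzero(m["pixels"]); P=px2w("top",d,np.c_[u,v]); a=P[:,:2]-[.574,.119]; k=cv2.minAreaRect(P[:,:2].astype(np.float32)*1000)
    print(round(m["conf"],2),int(u.mean()),int(v.mean()),"tray",np.median(a@[c,s]).round(4),np.median(a@[-s,c]).round(4),"ztop",np.percentile(P[:,2],80).round(4),np.round(k[1],0),round(k[2],1))
E
```

```text
time_s: 10.55
position: [0.562, 0.0515, 0.2245]
orientation: [0.75, 0.662, 0.002, 0.001]
wrist_force: [0.9, -1.8, -1.1]
gripper_width: 0.201
grip_force: 62.3
time_s: 11.35
position: [0.4972, -0.2551, 0.2233]
orientation: [0.596, 0.803, -0.0, 0.001]
wrist_force: [-0.0, -0.4, -1.6]
gripper_width: 0.201
grip_force: 62.2
time_s: 11.55
position: [0.4972, -0.2548, 0.2227]
orientation: [0.598, 0.801, 0.0, 0.0]
wrist_force: [-0.8, 0.8, -1.7]
gripper_width: 0.202
grip_force: 62.3
[ 0.49719777 -0.25480022  0.22267035] yaw_y 16.531766439766727
to go units [-0.37494423 -0.15999444]
0.8 243 129 tray 0.0837 0.0077 ztop 0.0206 [375. 108.] 21.3
0.8 330 155 tray 0.0744 -0.217 ztop 0.0159 [116.  16.] 35.4
0.76 298 248 tray -0.1714 -0.1903 ztop 0.0162 [ 24. 166.] 37.0
0.69 134 195 tray -0.1431 0.2262 ztop 0.0163 [392.  75.] 60.5
0.61 243 141 tray 0.0546 0.0016 ztop 0.0212 [339. 102.] 21.8
```

View pics/t2.png

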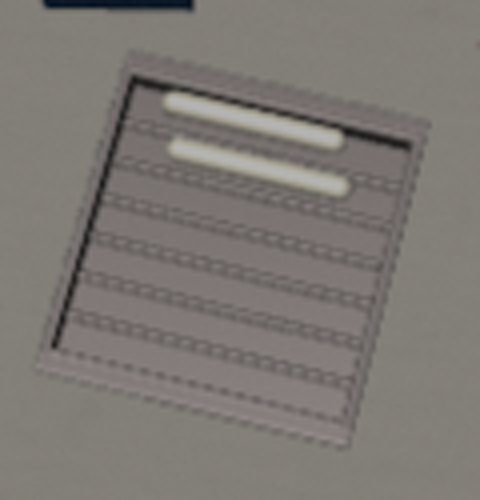

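Both bars are parallel to the ribs in the last two grooves. Their tops are at z ≈ 21 mm, which is what seated bars should give. Aligning above the rest.

```bash
python3 -m inch '[-0.37,-0.165,0,0,0,0.03,1,0,0,0,0,0,0,1,0,0,0,0,0,0,1]'
python3 - <<'E'
from h import *
from scipy.spatial.transform import Rotation as R
o=get_obs(); t=R.from_quat(o["orientation"]).as_matrix(); print(o["position"],"yaw_y",np.degrees(np.arctan2(t[1,1],t[0,1])),t[:,2])
E
```

```text
time_s: 11.95
position: [0.4834, -0.2593, 0.2223]
orientation: [0.595, 0.804, 0.0, 0.0]
wrist_force: [0.7, 0.6, -1.3]
gripper_width: 0.199
grip_force: 62.2
[ 0.48337891 -0.25934668  0.22233732] yaw_y 17.012253021935486 [ 5.31539537e-04 -3.75759128e-04 -9.99999788e-01]
```

```bash
python3 -m inch '[-0.025,-0.045,-0.3,0,0,0,1,0,0,-0.4,0,0,0,1,0,0,-0.4,0,0,0,1,0,0,-0.4,0,0,0,1,0,0,-0.4,0,0,0,1,0,0,-0.3,0,0,0,1,0,0,0,0,0,0,1,0,0,0,0,0,0,1]'
```

```text
time_s: 12.75
position: [0.482, -0.262, 0.1337]
orientation: [0.595, 0.804, 0.0, -0.0]
wrist_force: [0.4, 0.5, -1.7]
gripper_width: 0.205
grip_force: 62.0
```

```bash
python3 -m inch '[0,0,-0.25,0,0,0,1,0,0,-0.25,0,0,0,1,0,0,-0.25,0,0,0,1,0,0,-0.2,0,0,0,1,0,0,-0.15,0,0,0,1,0,0,-0.1,0,0,0,1,0,0,0,0,0,0,1]'
python3 -m inch '[0,0,-0.05,0,0,0,1,0,0,-0.05,0,0,0,1,0,0,0,0,0,0,1]'
```

```text
time_s: 13.45
position: [0.4816, -0.262, 0.0853]
orientation: [0.595, 0.804, 0.0, -0.0]
wrist_force: [0.2, -0.3, -0.7]
gripper_width: 0.198
grip_force: 62.1
time_s: 13.75
position: [0.4818, -0.2623, 0.0819]
orientation: [0.595, 0.804, -0.0, -0.0]
wrist_force: [0.0, -0.1, -1.5]
gripper_width: 0.204
grip_force: 62.1
```

```bash
python3 -m inch '[0,0,-0.03,0,0,0,1,0,0,-0.02,0,0,0,1,0,0,0,0,0,0,1]'
```

```text
time_s: 14.05
position: [0.4819, -0.2623, 0.0802]
orientation: [0.595, 0.804, -0.0, 0.0]
wrist_force: [-1.5, 1.0, 1.6]
gripper_width: 0.201
grip_force: 62.4
```

Contact has just begun at the original height. Releasing.

```bash
python3 -m inch '[0,0,-0.01,0,0,0,1,0,0,0,0,0,0,0.75,0,0,0,0,0,0,0.6,0,0,0,0,0,0,0.3,0,0,0,0,0,0,0,0,0,0,0,0,0,0,0,0,0,0,0,0,0]'
python3 -m inch '[0,0,0.3,0,0,0,0,0,0,0.5,0,0,0,0,0,0,0.7,0,0,0,0,0,0,0.8,0,0,0,0,0,0,0.8,0,0,0,0,0,0,0.7,0,0,0,0,0,0,0,0,0,0,0]'
python3 - <<'E'
from h import *
print(get_obs()["position"],get_obs()["gripper_width"])
im,d=read_camera("wrist"); cv2.imwrite("pics/w6.png",im[:,:,::-1])
vv,uu=np.mgrid[0:384,0:512]; ok=d.ravel()>0; P=px2w("wrist",d,np.c_[uu.ravel(),vv.ravel()][ok])
r=np.hypot(P[:,0]-.482,P[:,1]+.26)
S=P[(r<.04)&(P[:,2]>.115)&(P[:,2]<.135)]; print(np.median(S[:,2]),cv2.minAreaRect(S[:,:2].astype(np.float32)*1000))
S=P[(r<.12)&(P[:,2]>.058)&(P[:,2]<.068)]; print("bar",np.median(S[:,2]),cv2.minAreaRect(S[:,:2].astype(np.float32)*1000))
E
```

```text
time_s: 14.75
position: [0.4818, -0.2622, 0.0795]
orientation: [0.595, 0.804, 0.0, -0.0]
wrist_force: [-0.3, 0.7, 0.6]
gripper_width: 1.0
grip_force: 0.0
time_s: 15.45
position: [0.4846, -0.2627, 0.2364]
orientation: [0.595, 0.804, 0.0, 0.004]
wrist_force: [-0.1, 0.5, 1.0]
gripper_width: 0.994
grip_force: 0.0
[ 0.48458353 -0.2627134   0.23637785] 0.9944731714913476
0.12110184028246393 ((478.609130859375, -259.991455078125), (17.466854095458984, 39.318660736083984), 16.66415786743164)
bar 0.06151744652471333 ((480.74554443359375, -259.48675537109375), (49.968074798583984, 174.1593017578125), 16.42090606689453)
```

View pics/w6.png

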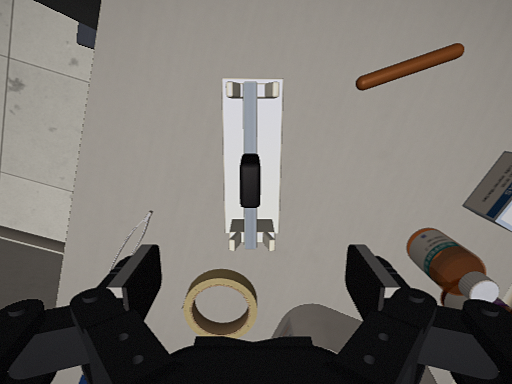

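The rake is back upright in its rest, with the grip at (250,180), within 2–3 mm of where it started, and the hand is clear. Handing in.

```bash
python3 -m inch '[0,0,0,0,0,0,0,0,0,0,0,0,0,0,0,0,0,0,0,0,0]'; python3 -c "
from workcell import job; print(job.sign_off())"
```

```text
time_s: 15.8
position: [0.4812, -0.2619, 0.2305]
orientation: [0.595, 0.804, 0.0, -0.001]
wrist_force: [0.3, -0.1, 0.5]
gripper_width: 0.999
grip_force: 0.0
the job is handed in; nothing more can be done
None
```

The job is handed in at 15.8 s: both white bars lie in the last two +x grooves, parallel to the ribs, and the rake is back in its rest within about 3 mm of where it started; sign-off returned no verdict.

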